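# Put the dried lids back on the storage jars

### The arm

A 6-joint arm with a two-finger parallel gripper is mounted at the origin on a cart in front of the work surface, level with it; the furniture and walls round the work are solid. World frame = base frame: x ahead of the robot, y to its left, z up, the work surface at z = 0. Lengths are in m, angles in rad, forces in N, time in s.
With the tool pointing down it reaches from about 0.3 to 0.875 m from the base axis. Payload 6.4 kg.
Tool frame: the origin (TCP) lies on the centre line of the jaws, within the pads' length; the fingertips stand 22 mm ahead of it and the grasp point (between the pads) lies 3 mm ahead of it; z points along the fingers, y is the line along which they close (so a half turn about z gives the same grasp; the last joint's range is limited). The gripper opens to 85 mm and grips with 20 to 120 N. Pads are 22 mm wide; open, the fingers measure 114 mm over their backs; the gripper's body (76 mm by 85 mm) begins 54 mm behind the grasp point. The pads swing forward as they close: fully open they stand 13 mm farther back than shut.
Start: joints at [-1.534, 0.181, 1.607, -0, 1.354, -0.206], TCP at [0.138, -0.558, 0.216] pointing down, gripper open.
Joint ranges: [-2.99, 2.99], [-0.89, 2.07], [0.3, 2.58], [-1.14, 4.28], [0, 2.63], [-3.12, 3.12]. Speed limits (rad/s): [2.57, 2.57, 3.01, 3.14, 3.14, 3.14].

### API

Orientations are given as a unit quaternion [w, x, y, z].
In Python, from bench import ctrl gives the robot as it stands. The module is installed in compiled form; this text tells all that it offers.
- The arm moves only by the tool servo_tool, never from a script. Its argument "commands" is a list of rows, each a list of 3 entries, a list of its own where there are three numbers: the shift along the tool's x, y, z in mm, then the turn about the tool's z in rad, then the finger opening in mm, from 0 to 85.4. In form: [[[dx, dy, dz], turn, jaw], ...]. A call has 1 to 20 rows; each row shifts and turns the commanded pose from where the row before left it, along the tool's axes as they then stand; what a row does not reach is not made up. A row lasts 1/8 s, in which the tool goes at most 62.5 mm and 10.7 degrees, less where a joint would pass 70% of its speed; a pose out of reach is approached as far as the arm can. A call with a gripper value outside its range is refused whole. The fingers move at their own pace and stop on an object; the grip force is fixed at half the most. Time passes only in rows, so rows that do not move let the fingers close. It gives the time, the measured TCP pose, the force, the opening and the grip force at its end, in the units of the state.
- ctrl.get_obs(): the state, without advancing time (a new reading comes with each control period).
- ctrl.camera(name): name is "scene" or "top" or "wrist"; returns a dict with "color" (480x640x3 uint8, red, green, blue), "z_map" (480x640 float32, m along the optical axis (not along the pixel's ray), 0 where there is no reading), "fx", "fy", "cx", "cy" (pixels), "k1" (the pictures are not rectified: a ray, as slopes to the right and down, at radius r is drawn at 1 + k1 r^2 times it, then the intrinsics apply), "R" (3x3) and "t" (3): a world point X has camera coordinates R X + t. Camera axes: x right, y down, z forward; pixel columns grow to the right and rows downward; lengths in m; the calibration is good to about 2 mm. A picture is of the moment at which its call begins.
- ctrl.hand_in(): hands the job in; it is judged then, once.
The state is a dict: "time_s": time; "q": joint angles; "dq": joint speeds; "joint_efforts": joint torques, N m; "eef_pos": TCP position; "eef_rot": TCP orientation; "wrist_force": force on the tool from outside, world axes, zero at the start; "torque": the same for the moment, N m; "opening": opening from 0.0 (shut) to 1.0 (fully open); "grasp_force": force on a finger pad.
Only numpy, scipy, OpenCV 4.12 (cv2) and the standard library are available. Lean on these libraries where they do the work, as an engineer would, in place of code of your own. Each camera call takes 0.05 s, during which the arm holds its last target. There are 200 camera calls.

### The job

The lids of the four open storage jars stand stacked on a cork coaster. Take the stack apart from the top and close every jar with the lid of its own colour and size, cork down in the mouth and the disc resting flat on the rim. Leave the jars standing where they are, and do not disturb the pepper shaker or the egg timer.

Things in the scene. Friction and masses are not known exactly. Their poses are not given: they have to be found in the camera images.
- lid_white: white stoneware lid, the bottom one of the stack, lying on a cork coaster 80 mm wide and 8 mm thick: flat glazed disc 68 mm across, 16 mm thick, on a tapered cork 14 mm high (50 mm wide under the disc, 44 at its foot). Origin: centre of the cork's underside, z up; grip the disc, z 14 to 30 mm. Stacked, each cork just stands on the disc below.
- jar_white: white open round stoneware jar, 76 mm high, hollow, loose on the worktop: rim 65 mm across outside, mouth 58 mm. Origin: centre of its underside, z up. With the white lid on, the cork hangs in the mouth with 4 mm play all round and the disc rests on the rim: lid origin 62 mm above the jar's. The lowest edge of the wall units, 510 mm up, hangs 60 mm behind the rearmost jars: keep the wrist low.
- lid_blue: dark blue stoneware lid, second from the bottom of the stack: flat glazed disc 59 mm across, 16 mm thick, on a tapered cork 14 mm high (41 mm wide under the disc, 35 at its foot). Origin: centre of the cork's underside, z up; grip the disc, z 14 to 30 mm. Stacked, each cork just stands on the disc below.
- jar_blue: dark blue open round stoneware jar, 70 mm high, hollow, loose on the worktop: rim 56 mm across outside, mouth 49 mm. Origin: centre of its underside, z up. With the blue lid on, the cork hangs in the mouth with 4 mm play all round and the disc rests on the rim: lid origin 56 mm above the jar's.
- lid_green: sage green stoneware lid, third from the bottom of the stack: flat glazed disc 50 mm across, 16 mm thick, on a tapered cork 14 mm high (32 mm wide under the disc, 26 at its foot). Origin: centre of the cork's underside, z up; grip the disc, z 14 to 30 mm. Stacked, each cork just stands on the disc below.
- jar_green: sage green open round stoneware jar, 64 mm high, hollow, loose on the worktop: rim 47 mm across outside, mouth 40 mm. Origin: centre of its underside, z up. With the green lid on, the cork hangs in the mouth with 4 mm play all round and the disc rests on the rim: lid origin 50 mm above the jar's.
- lid_red: dark red stoneware lid, the top one of the stack: flat glazed disc 41 mm across, 16 mm thick, on a tapered cork 14 mm high (23 mm wide under the disc, 17 at its foot). Origin: centre of the cork's underside, z up; grip the disc, z 14 to 30 mm. Stacked, each cork just stands on the disc below. Stack top 128 mm above the worktop.
- jar_red: dark red open round stoneware jar, 58 mm high, hollow, loose on the worktop: rim 38 mm across outside, mouth 31 mm. Origin: centre of its underside, z up. With the red lid on, the cork hangs in the mouth with 4 mm play all round and the disc rests on the rim: lid origin 44 mm above the jar's.
- pepper_shaker: pepper shaker with a grey cap, 44 mm wide and 90 mm high, standing at the left of the work; a bystander. Origin at the centre of its underside.
- egg_timer: red and cream egg timer, 52 mm wide and 58 mm high, standing at the left of the work; a bystander. Origin at the centre of its underside.
Things that resemble listed ones, but are neither listed nor needed, are in the scene too. What is shaped like the jar_blue but purple or yellow is not meant.

How it is judged:
By the outcome, as a careful person would: the job done as asked, in the order asked, and still so for the second after the job is handed in, with the robot touching nothing.
It also fails if it takes over 88 s, if anything falls off the work surface, if the arm or the gripper's body presses on something with over 40 N, if the wrist force passes 120 N, or if a joint passes its speed limit or range.

## Working session

There is one attempt and no reset: what is moved stays moved. The work goes in short steps, Python scripts to look and compute and a tool call to move; the robot and the scene stay as the last step left them, time stands still between calls to the robot, and variables do not carry over. Pictures are saved under pics/ and viewed, at most 14 in all, crops included, and the job is handed in when it is done.

Besides the shell and the picture viewer there is one more tool, called after "Emit:" as name(argument=value, ...) on one line, values as JSON. servo_tool: Moves the arm, as the interface text tells. Its arguments: {"type":"object","properties":{"commands":{"type":"array"}},"required":["commands"]}

```bash
mkdir -p pics; cat > h.py <<'E'
import numpy as np, cv2
from bench import ctrl
def cam(n):
    c=ctrl.camera(n); return c
def pts(c):
    z=c["z_map"]; h,w=z.shape
    u,v=np.meshgrid(np.arange(w),np.arange(h))
    K=np.array([[c["fx"],0,c["cx"]],[0,c["fy"],c["cy"]],[0,0,1.]])
    xd=(u-c["cx"])/c["fx"]; yd=(v-c["cy"])/c["fy"]
    x,y=xd.copy(),yd.copy()
    for _ in range(8):
        s=1+c["k1"]*(x*x+y*y); x,y=xd/s,yd/s
    P=np.stack([x*z,y*z,z],-1)
    W=(P-np.array(c["t"]))@np.array(c["R"])
    W[z<=0]=np.nan
    return W
def save(c,n): cv2.imwrite("pics/"+n,c["color"][:,:,::-1])
E
python3 - <<'E'
from h import *
for n in("scene","top"):
    c=cam(n); save(c,n+"0.png"); np.savez("/tmp/"+n+".npz",W=pts(c),C=c["color"]); print(n,c["fx"],c["k1"],c["R"],c["t"])
o=ctrl.get_obs(); print(o)
E
```

```text
scene 570.4471836047144 -0.13850809812639778 [[ 0.13372672 -0.99098069 -0.0086271 ]
 [-0.72084864 -0.09129284 -0.68705375]
 [ 0.68006941  0.09809628 -0.72655538]] [0.37527009 0.42637153 0.83497167]
top 621.1734750687465 -0.18531264899667196 [[ 8.58430823e-04 -9.99924962e-01  1.22202258e-02]
 [-9.85385557e-01 -2.92737608e-03 -1.70313636e-01]
 [ 1.70336629e-01 -1.18954315e-02 -9.85314128e-01]] [0.41099398 0.44319331 1.24213263]
{'time_s': 0.1, 'q': array([-1.53429823e+00,  1.81459915e-01,  1.60788198e+00, -1.49377218e-05,
        1.35382391e+00, -2.06309640e-01]), 'dq': array([ 0.00086697,  0.0002125 , -0.00350645,  0.00205236,  0.00142526,
        0.001121  ]), 'joint_efforts': array([ 1.70659314e-04, -4.45874405e+01, -3.52237523e+01, -3.45690287e-04,
        4.17349322e-03, -2.60386955e-06]), 'eef_pos': array([ 0.13823423, -0.55760627,  0.21519069]), 'eef_rot': array([-7.84361977e-04,  9.92639095e-01,  1.21107425e-01,  5.94385132e-05]), 'wrist_force': array([-0.04999843, -0.07640831, -0.23639222]), 'torque': array([ 9.00440481e-04,  9.70455699e-03, -4.45763428e-05]), 'grasp_force': 0.0, 'opening': 0.9983160597777879}
```

View pics/scene0.png

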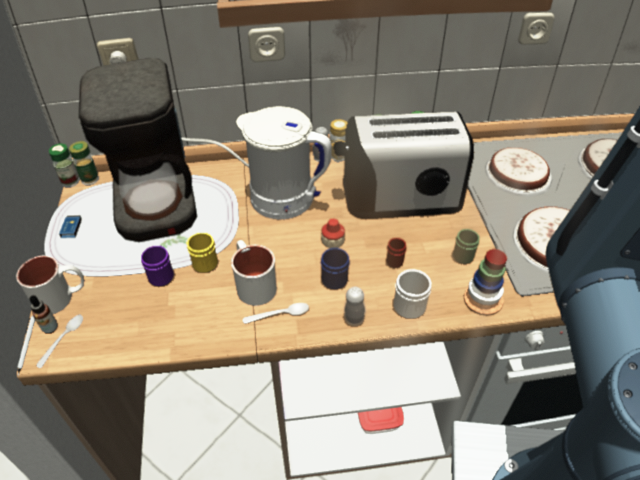

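View pics/top0.png

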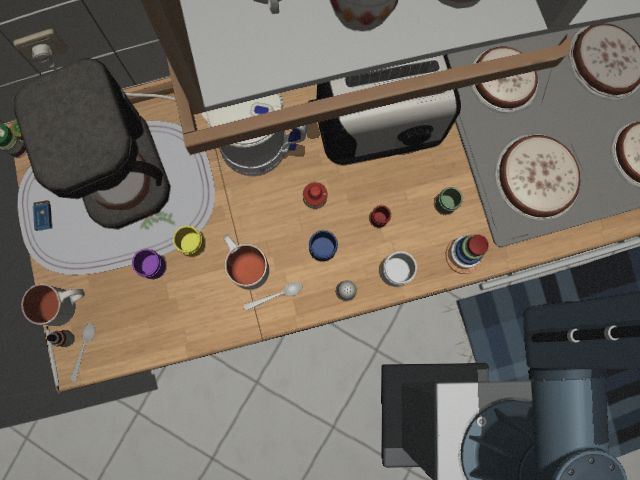

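Scene picture: stack at (488,280), with jars white (411,293), blue (335,268), red (396,252) and green (466,246). In the top picture they are stack (468,252), white (399,268), blue (322,246), red (380,216) and green (449,201). The shaker is at (346,290) and the timer at (315,194). Lookalikes in the top picture: purple jar (149,264) and yellow jar (188,240), plus red-inside mugs (246,265) and (42,303). None of these is chosen. Next I measure the rims and check with a crop.

```bash
cat > m.py <<'E'
from h import *
from scipy.optimize import least_squares
def fit(W,c0,zt,r,rad=None,dz=.006):
    d=np.hypot(W[...,0]-c0[0],W[...,1]-c0[1])
    m=(d<(rad or r+.02))&(abs(W[...,2]-zt)<dz)
    return W[m],m
def ring(P,r_out,r_in,c0):
    # points on annulus: penalise outside annulus
    f=lambda c:(lambda d:np.r_[np.maximum(d-r_out,0),np.maximum(r_in-d,0)])(np.hypot(P[:,0]-c[0],P[:,1]-c[1]))
    return least_squares(f,c0,loss="soft_l1",f_scale=.001).x
E
python3 - <<'E'
from m import *
T=np.load("/tmp/top.npz"); S=np.load("/tmp/scene.npz")
J=dict(white=((399,268),(411,293),.076,.065,.058),blue=((322,246),(335,268),.070,.056,.049),green=((449,201),(466,246),.064,.047,.040),red=((380,216),(396,252),.058,.038,.031))
for k,(pt,ps,h,a,b) in J.items():
    for nm,D,p in(("top",T,pt),("scene",S,ps)):
        W=D["W"]; q=np.nanmedian(W[p[1]-12:p[1]+13,p[0]-12:p[0]+13].reshape(-1,3),0)
        c=q[:2]
        for _ in range(3):
            P,_m=fit(W,c,h,a/2,rad=a/2+.015); c=(P[:,:2].min(0)+P[:,:2].max(0))/2
        print(k,nm,c,len(P),P[:,:2].ptp(0) if hasattr(P,'ptp') else np.ptp(P[:,:2],axis=0),np.median(P[:,2]), ring(P,a/2,b/2,c))
for nm,D,p in(("top",T,(468,252)),("scene",S,(488,280))):
    W=D["W"]; q=np.nanmedian(W[p[1]-8:p[1]+9,p[0]-8:p[0]+9].reshape(-1,3),0)
    for k,z,r in(("white",.038,.034),("blue",.068,.0295),("green",.098,.025),("red",.128,.0205)):
        P,_m=fit(W,q,z,r,rad=.07,dz=.004)
        print(k,nm,len(P),P[:,:2].min(0),P[:,:2].max(0),(P[:,:2].min(0)+P[:,:2].max(0))/2,np.ptp(P[:,:2],axis=0),np.median(P[:,2]))
    # counter z
W=T["W"]
for n,p in(("shaker",(346,290)),("timer",(315,194)),("toaster",(420,130)),("table",(300,330))): print(n,W[p[1],p[0]])
a=cv2.resize(T["C"][150:320,290:520],None,fx=2,fy=2,interpolation=cv2.INTER_CUBIC)
b=cv2.resize(S["C"][210:340,310:530],(460,272),interpolation=cv2.INTER_CUBIC)
cv2.imwrite("pics/crop1.png",np.vstack([a,b])[:,:,::-1])
E
```

```text
white top [0.38396833 0.24118728] 186 [0.06440216 0.06271502] 0.07538350583351655 [0.38419051 0.24162852]
white scene [0.38125308 0.24140443] 278 [0.06775229 0.06542306] 0.07503863087564842 [0.38110483 0.24141214]
blue top [0.43215789 0.39500851] 154 [0.05480241 0.05232677] 0.06950545224640355 [0.43250595 0.39508882]
blue scene [0.42860079 0.39553445] 188 [0.05656839 0.0543499 ] 0.06856671251998922 [0.42825525 0.39556158]
green top [0.52885981 0.13090892] 141 [0.04784634 0.04406104] 0.06302645962837623 [0.52889073 0.13063874]
green scene [0.52628861 0.12993138] 158 [0.04939782 0.04572277] 0.06202238878069445 [0.52620782 0.13006892]
red top [0.4947824  0.27480357] 94 [0.0348092  0.03590206] 0.05706805467407211 [0.49445182 0.27484888]
red scene [0.49203335 0.27627658] 116 [0.03874996 0.03614122] 0.05641632656128821 [0.49276856 0.27566853]
white top 159 [0.38804652 0.06614747] [0.45312612 0.12929904] [0.42058632 0.09772325] [0.0650796  0.06315157] 0.03745707713780328
blue top 154 [0.39211716 0.06911009] [0.44813186 0.12497965] [0.42012451 0.09704487] [0.0560147  0.05586955] 0.0671768014
[... 260 characters left out ...]
19867
white scene 296 [0.38288539 0.0627366 ] [0.43793038 0.12813932] [0.41040788 0.09543796] [0.05504499 0.06540272] 0.03761279356619933
blue scene 282 [0.3872732  0.06860898] [0.43583849 0.1249101 ] [0.41155584 0.09675954] [0.04856529 0.05630112] 0.06781311260659037
green scene 245 [0.39279405 0.07310576] [0.4378781  0.12119031] [0.41533608 0.09714804] [0.04508405 0.04808455] 0.09799582208854292
red scene 293 [0.39763329 0.07689747] [0.43936897 0.11587053] [0.41850113 0.096384  ] [0.04173568 0.03897306] 0.12819112502292115
shaker [0.33631602 0.35103722 0.09018504]
timer [0.53600985 0.41107463 0.05859329]
toaster [0.65505188 0.20081543 0.11860862]
table [ 0.26140316  0.44121428 -0.00334923]
```

View pics/crop1.png

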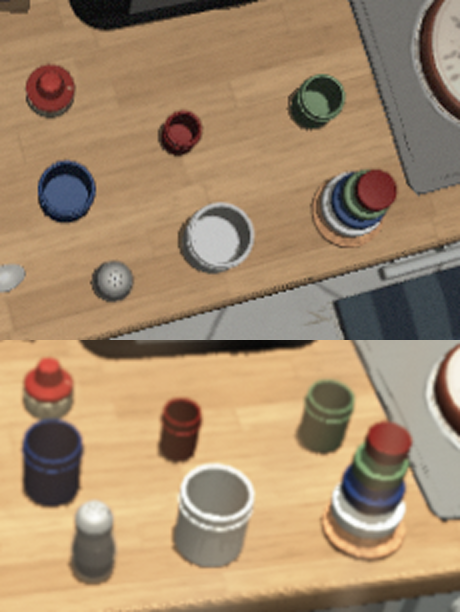

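The crop confirms all the choices. Blue jar is at (65,190), red at (180,130), green at (320,100), white at (218,237) and the stack at (358,200); shaker and timer are at the left. I'll square the tool to the world axes and go above the stack.

Emit:
servo_tool(commands=[[[0,0,0],0.1215,56],[[0,0,0],0.1215,56],[[16,-36,0],0,56],[[16,-36,0],0,56],[[16,-36,0],0,56],[[16,-36,0],0,56],[[16,-36,0],0,56],[[16,-36,0],0,56],[[16,-36,0],0,56],[[16,-36,0],0,56],[[16,-36,0],0,56],[[16,-36,0],0,56],[[16,-36,0],0,56],[[16,-36,0],0,56],[[15,-36,0],0,56],[[15,-36,0],0,56],[[15,-36,0],0,56],[[15,-36,0],0,56],[[10,-36,0],0,56],[[0,0,0],0,56]])

```text
time_s: 2.6
eef_pos: [0.4002, 0.0558, 0.2156]
eef_rot: [-0.0, 1.0, 0.002, -0.0]
wrist_force: [-0.3, -0.9, -0.8]
opening: 0.659
grasp_force: 0.0
```

```bash
cat > look.py <<'E'
from h import *
import sys
o=ctrl.get_obs(); print(o["time_s"],o["eef_pos"].round(4),o["eef_rot"].round(4),o["q"].round(2),o["opening"])
c=cam("wrist"); save(c,sys.argv[1]); W=pts(c); np.savez("/tmp/wrist.npz",W=W,C=c["color"])
R=np.array(c["R"]); print("cam pos",(-R.T@c["t"]).round(4),"axis",R[2].round(3))
from scipy.spatial.transform import Rotation as Ro
q=o["eef_rot"]; M=Ro.from_quat([q[1],q[2],q[3],q[0]]).as_matrix()
L=(W-o["eef_pos"])@M
m=(abs(L[...,0])<.02)&(abs(L[...,1])<.07)&(L[...,2]<.035)&(L[...,2]>-.06)
print("finger pts",m.sum(), L[m].min(0) if m.any() else "", L[m].max(0) if m.any() else "")
for s in(-1,1):
    k=m&(L[...,1]*s>0)
    if k.any(): print(s,np.percentile(L[k],[1,50,99],axis=0).round(4))
E
python3 look.py w1.png
```

```text
2.6 [0.4002 0.0558 0.2156] [-3.0e-04  1.0e+00  1.9e-03 -4.0e-04] [-0.16 -0.23  2.01  0.    1.36  1.41] 0.6586817549670956
cam pos [0.4811 0.0559 0.3737] axis [-0.312 -0.001 -0.95 ]
finger pts 5589 [-0.01082678 -0.04174795 -0.05999939] [ 0.01337709  0.04206671 -0.01877602]
-1 [[-0.0096 -0.0411 -0.0595]
 [ 0.0079 -0.0289 -0.0446]
 [ 0.0126 -0.0274 -0.0211]]
1 [[-0.0094  0.028  -0.0593]
 [ 0.0079  0.0293 -0.0446]
 [ 0.0126  0.0415 -0.0214]]
```

View pics/w1.png

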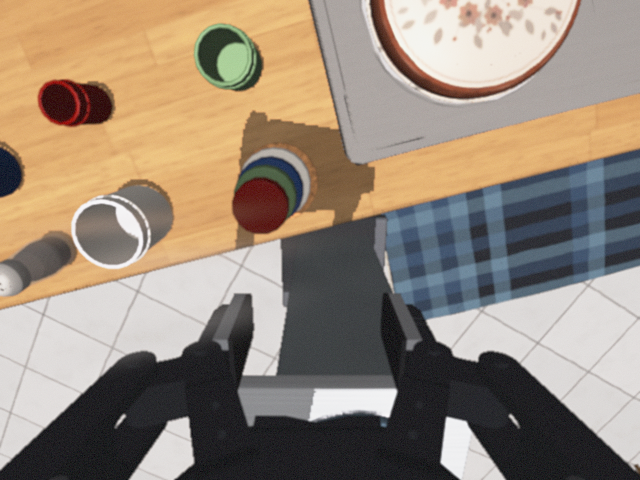

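The wrist picture shows the red lid top at (262,205), the white jar mouth at (108,232), the green jar at (225,55) and the red jar at (62,102). The finger tips are at rows ~295, columns 240 and 395. I'll check tip depth and re-measure with this camera.

```bash
python3 - <<'E'
from m import *
W=np.load("/tmp/wrist.npz")["W"]
e=np.array([.4002,.0558,.2156])
for u in (228,236,242,248,388,396,402):
    print(u,[(v,(W[v,u]-e).round(3).tolist()) for v in (290,298,305,320,345,370)])
for k,z,r in(("red",.128,.0205),("green",.098,.025),("blue",.068,.0295),("white",.038,.034)):
    P,_=fit(W,(.42,.097),z,r,rad=.07,dz=.004)
    print(k,len(P),P[:,:2].min(0),P[:,:2].max(0),((P[:,:2].min(0)+P[:,:2].max(0))/2).round(4),np.ptp(P[:,:2],axis=0).round(4),np.median(P[:,2]))
for k,c,h,a,b in(("white",(.3826,.2415),.076,.065,.058),("green",(.5275,.1304),.064,.047,.04),("red",(.4937,.2753),.058,.038,.031)):
    P,_=fit(W,c,h,a/2,rad=a/2+.012); print(k,len(P),((P[:,:2].min(0)+P[:,:2].max(0))/2).round(4),np.ptp(P[:,:2],axis=0).round(4),ring(P,a/2,b/2,c).round(4),np.median(P[:,2]))
E
```

```text
228 [(290, [-0.547, 0.339, -1.084]), (298, [-0.582, 0.342, -1.083]), (305, [0.008, 0.036, 0.027]), (320, [0.012, 0.032, 0.045]), (345, [0.009, 0.029, 0.056]), (370, [0.001, 0.029, 0.06])]
236 [(290, [-0.551, 0.31, -1.092]), (298, [0.012, 0.033, 0.028]), (305, [0.012, 0.031, 0.034]), (320, [0.012, 0.029, 0.045]), (345, [0.006, 0.028, 0.052]), (370, [-0.002, 0.028, 0.055])]
242 [(290, [nan, nan, nan]), (298, [0.012, 0.03, 0.028]), (305, [0.012, 0.029, 0.034]), (320, [0.01, 0.028, 0.042]), (345, [0.0, 0.028, 0.044]), (370, [-0.009, 0.028, 0.047])]
248 [(290, [-0.547, 0.262, -1.084]), (298, [0.012, 0.028, 0.029]), (305, [0.009, 0.028, 0.029]), (320, [0.004, 0.028, 0.032]), (345, [-0.007, 0.028, 0.034]), (370, [-0.921, 0.285, -1.085])]
388 [(290, [-0.289, -0.163, -0.577]), (298, [0.012, -0.029, 0.029]), (305, [0.012, -0.028, 0.033]), (320, [0.006, -0.028, 0.035]), (345, [-0.004, -0.028, 0.038]), (370, [-0.289, -0.112, -0.302])]
396 [(290, [-0.543, -0.306, -1.082]), (298, [0.012, -0.032, 0.028]), (305, [0.012, -0.031, 0.035]), (320, [0.011, -0.029, 0.044]), (345, [0.005, -0.028, 0.05]), (3
[... 192 characters left out ...]
(370, [-0.0, -0.029, 0.057])]
red 2412 [0.40193416 0.07661715] [0.44085671 0.11594551] [0.4214 0.0963] [0.0389 0.0393] 0.12801133110230012
green 821 [0.40419139 0.07276575] [0.44623274 0.12085602] [0.4252 0.0968] [0.042  0.0481] 0.09791762100286494
blue 684 [0.39817834 0.06845821] [0.45000393 0.12468369] [0.4241 0.0966] [0.0518 0.0562] 0.06783566102131912
white 747 [0.39545188 0.06303182] [0.45513446 0.12575216] [0.4253 0.0944] [0.0597 0.0627] 0.037910049454827406
white 1257 [0.3837 0.2421] [0.0647 0.0653] [0.3839 0.2415] 0.0753767931711369
green 996 [0.5297 0.131 ] [0.0464 0.0464] [0.5294 0.1306] 0.06378271356470284
red 864 [0.496  0.2756] [0.0376 0.0383] [0.4957 0.2754] 0.05734701267727797
```

```bash
python3 - <<'E'
from m import *
e=np.array([.4002,.0558,.2156])
for n in("scene","top"):
    c=cam(n); save(c,n+"1.png"); W=pts(c); L=W-e
    m=(abs(L[...,0])<.03)&(abs(L[...,1])<.07)&(L[...,2]>-.06)&(L[...,2]<.2)
    print(n,m.sum(),np.percentile(L[m],[1,10,50,90,99],axis=0).round(3).tolist())
    z=L[m][:,2]; print(np.histogram(z,bins=np.arange(-.06,.21,.015)))
    v,u=np.nonzero(m); print(u.min(),u.max(),v.min(),v.max())
    if n=="scene": cv2.imwrite("pics/s1c.png",cv2.resize(c["color"][120:340,380:640],None,fx=2.5,fy=2.5)[:,:,::-1])
E
```

```text
Traceback (most recent call last):
IndexError: index -1 is out of bounds for axis 0 with size 0
```

View pics/scene1.png

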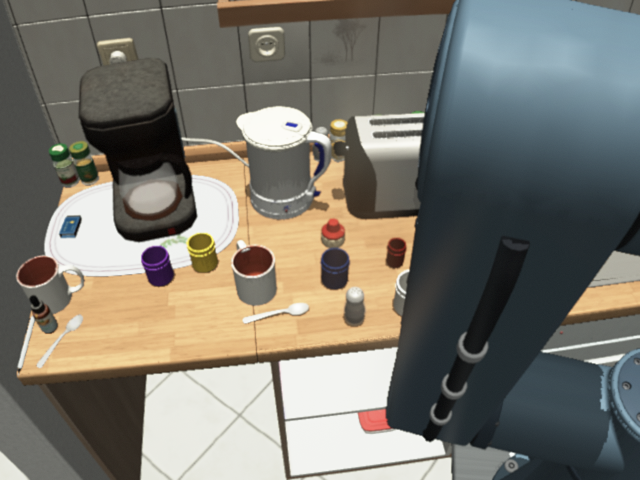

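The arm hides the stack from the scene camera, with jars unchanged at (335,268) and (396,252). I'll centre over the stack, descend partway (clear by either reading of the tips), and look with the wrist camera.

Emit:
servo_tool(commands=[[[10,-20,0],0,56],[[10,-21,0],0,56],[[0,0,20],0,56],[[0,0,20],0,56],[[0,0,17],0,56],[[0,0,0],0,56],[[0,0,0],0,56]])

```text
time_s: 3.58
eef_pos: [0.4208, 0.0941, 0.1597]
eef_rot: [0.0, 1.0, -0.001, 0.0]
wrist_force: [0.3, -0.7, -0.8]
opening: 0.656
grasp_force: 0.0
```

```bash
python3 look.py w2.png; python3 - <<'E'
from m import *
W=np.load("/tmp/wrist.npz")["W"]
P,_=fit(W,(.42,.097),.128,.0205,rad=.04,dz=.004)
print(len(P),P[:,:2].min(0),P[:,:2].max(0),((P[:,:2].min(0)+P[:,:2].max(0))/2).round(4),np.median(P[:,2]))
E
```

```text
3.575 [0.4208 0.0941 0.1597] [ 1.e-04  1.e+00 -7.e-04  4.e-04] [-0.06 -0.09  2.01 -0.    1.22  1.52] 0.6562017900084923
cam pos [0.5014 0.0939 0.3179] axis [-0.31  -0.    -0.951]
finger pts 9131 [-0.01975651 -0.04161718 -0.05997284] [0.01997315 0.04223345 0.03495811]
-1 [[-0.0169 -0.0408 -0.059 ]
 [ 0.0072 -0.0276 -0.03  ]
 [ 0.0187 -0.0002  0.0334]]
1 [[-0.0155  0.0004 -0.0591]
 [ 0.0075  0.0283 -0.0343]
 [ 0.0181  0.0413  0.0335]]
3596 [0.40106601 0.07690923] [0.44158788 0.11645116] [0.4213 0.0967] 0.1280508824704119
```

View pics/w2.png

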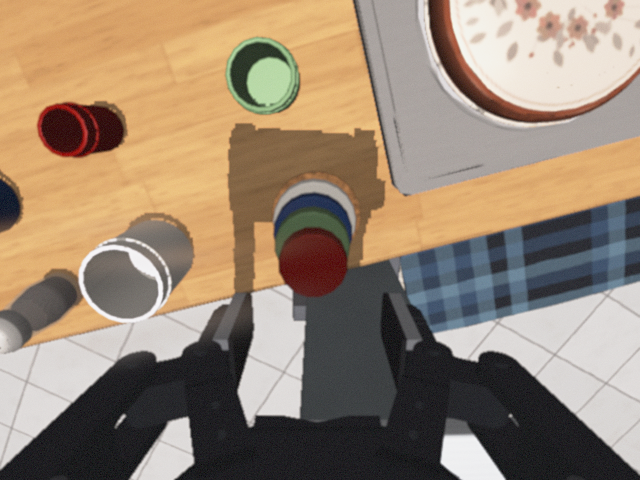

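Lid top is at (313,262), fingertips at rows ~295, so the tips are visibly still well above the lid. I'll descend to the nominal grasp height with the jaws wide of both top discs, correct y, and look again.

Emit:
servo_tool(commands=[[[0,-3,0],0,58],[[0,0,10],0,58],[[0,0,10],0,58],[[0,0,10],0,58],[[0,0,0],0,58],[[0,0,0],0,58]])

```text
time_s: 4.38
eef_pos: [0.4204, 0.0978, 0.129]
eef_rot: [-0.0, 1.0, -0.0, -0.0]
wrist_force: [-0.2, -0.1, 0.1]
opening: 0.678
grasp_force: 0.0
```

```bash
python3 look.py w3.png; python3 - <<'E'
from m import *
W=np.load("/tmp/wrist.npz")["W"]
P,_=fit(W,(.42,.097),.128,.0205,rad=.04,dz=.004)
print(len(P),P[:,:2].min(0),P[:,:2].max(0),((P[:,:2].min(0)+P[:,:2].max(0))/2).round(4),np.median(P[:,2]))
E
```

```text
4.375 [0.4204 0.0978 0.129 ] [-0.e+00  1.e+00 -1.e-04 -1.e-04] [-0.05 -0.04  2.04 -0.    1.15  1.52] 0.6779952000003046
cam pos [0.5012 0.0976 0.2871] axis [-0.311 -0.001 -0.95 ]
finger pts 11965 [-0.01872214 -0.04261816 -0.05999785] [0.01999957 0.04310682 0.0349893 ]
-1 [[-0.0153 -0.0417 -0.0586]
 [ 0.0077 -0.0212 -0.0001]
 [ 0.0194 -0.0002  0.0322]]
1 [[-0.016   0.0003 -0.0586]
 [ 0.0077  0.0198  0.0001]
 [ 0.0195  0.042   0.0321]]
4785 [0.40169673 0.07633019] [0.4415718  0.11654595] [0.4216 0.0964] 0.12805566294798623
```

View pics/w3.png

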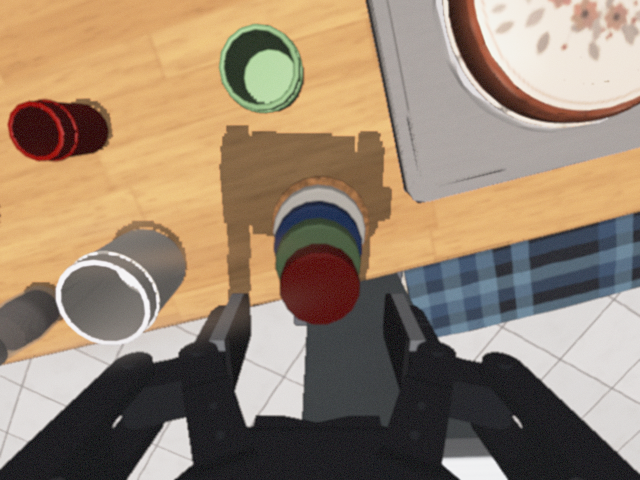

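Lid top at (320,283), but the pad tips at rows ~295, columns 245 and 390, look nearer the camera (about 2.4 px/mm against 1.95 on the lid). So the tips stand above the lid, contrary to the nominal tip offset. I'll open to 66 mm so the jaws clear even the blue disc, and descend while watching the force.

Emit:
servo_tool(commands=[[[0,1,0],0,66],[[0,0,0],0,66],[[0,0,6],0,66],[[0,0,6],0,66],[[0,0,6],0,66],[[0,0,6],0,66],[[0,0,0],0,66],[[0,0,0],0,66]])

```text
time_s: 5.42
eef_pos: [0.4205, 0.0968, 0.105]
eef_rot: [-0.0, 1.0, -0.0, 0.0]
wrist_force: [-0.1, -0.3, 0.7]
opening: 0.772
grasp_force: 0.0
```

```bash
cat > tip.py <<'E'
from m import *
o=ctrl.get_obs(); e=o["eef_pos"]; print(o["time_s"],e.round(4),o["opening"].round(3)*85.4,o["wrist_force"].round(1),o["grasp_force"])
import sys
c=cam("wrist"); W=pts(c); L=W-e
if len(sys.argv)>1: save(c,sys.argv[1])
half=o["opening"]*85.4/2
for s in(-1,1):
    m=(abs(L[...,0])<.0135)&(abs(L[...,1]*s-half/1e3-.003)<.006)&(L[...,2]<.06)&(L[...,2]>-.05)
    mm=L[m]; print(s,m.sum(),"z hist",np.histogram(mm[:,2],bins=np.arange(-.05,.061,.005))[0], "front",np.percentile(mm[:,0],99).round(4),"inner y",np.percentile(abs(mm[:,1]),1).round(4))
E
python3 tip.py w4.png
```

```text
Traceback (most recent call last):
  File "tip.py", line 2, in <module>
    o=ctrl.get_obs(); e=o["eef_pos"]; print(o["time_s"],e.round(4),o["opening"].round(3)*85.4,o["wrist_force"].round(1),o["grasp_force"])
                                                                   ^^^^^^^^^^^^^^^^^^
AttributeError: 'float' object has no attribute 'round'
```

```bash
sed -i 's/o\["opening"\].round(3)\*85.4/o["opening"]*85.4/' tip.py; python3 tip.py w4.png
```

```text
5.425 [0.4205 0.0968 0.105 ] 65.93920133553104 [-0.1 -0.3  0.7] 0.0
-1 2424 z hist [  0   0   0   0   0   0   0   0   0   0   0   0   0   0  69 209 263 282
 313 352 370 566] front 0.0125 inner y 0.0328
1 2486 z hist [  0   0   0   0   0   0   0   0   0   0   0   0   0   0  68 215 269 291
 318 357 396 572] front 0.0125 inner y 0.0324
```

View pics/w4.png

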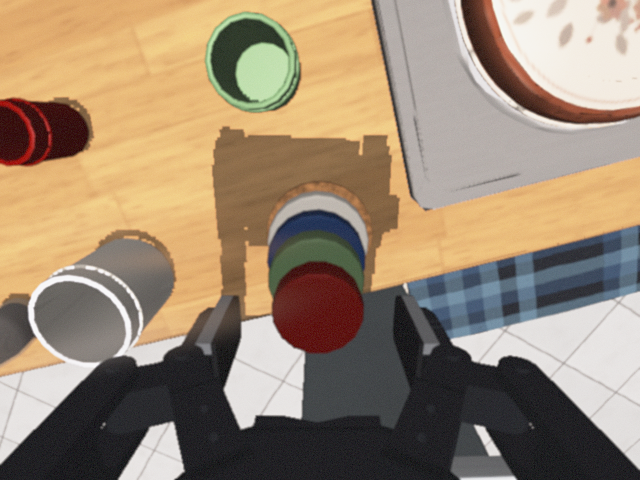

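Red lid top is at (318,307), 90 px wide. Pad tips at row ~297 are now level with the lid top, so the tips really stand about 23 mm behind the reported TCP. I'll go down 18 mm more and close to 52 mm to measure.

Emit:
servo_tool(commands=[[[0,0,6],0,66],[[0,0,6],0,66],[[0,0,6],0,66],[[0,0,0],0,52],[[0,0,0],0,52],[[0,0,0],0,52],[[0,0,0],0,52]])

```text
time_s: 6.35
eef_pos: [0.4206, 0.0968, 0.0872]
eef_rot: [0.0, 1.0, -0.0, 0.0]
wrist_force: [-0.4, -0.2, -0.9]
opening: 0.611
grasp_force: 0.0
```

```bash
python3 tip.py
```

```text
6.35 [0.4206 0.0968 0.0872] 52.19536320306757 [-0.4 -0.2 -0.9] 0.0
-1 2680 z hist [160   0   0   0   0  51 135   0   0   0   0  19   9  12 136 209 232 259
 271 324 340 523] front 0.0128 inner y 0.0236
1 2727 z hist [ 74   0   0   4   3  49 140   0   0   1   5  31  61  11 124 223 245 271
 283 332 343 527] front 0.0128 inner y 0.0235
```

The jaws passed the blue disc's 59 mm width without contact, which confirms the tips sit at about TCP + 20 mm. Grip now and lift.

Emit:
servo_tool(commands=[[[0,0,0],0,36],[[0,0,0],0,36],[[0,0,0],0,36],[[0,0,0],0,36],[[0,0,-3],0,36],[[0,0,-10],0,36],[[0,0,-20],0,36],[[0,0,-20],0,36],[[0,0,0],0,36]])

```text
time_s: 7.52
eef_pos: [0.4218, 0.0968, 0.1417]
eef_rot: [0.0, 1.0, -0.0, 0.002]
wrist_force: [-0.6, -0.2, 0.4]
opening: 0.458
grasp_force: 60.3
```

```bash
cat > st.py <<'E'
# lid in hand: fit top disc offset relative to TCP (world axes, mm); lids left in stack; forces
from m import *
import sys
r=float(sys.argv[1])/2e3
o=ctrl.get_obs(); e=o["eef_pos"]; print(o["time_s"],e.round(4),o["eef_rot"].round(4),round(o["opening"]*85.4,1),o["grasp_force"],o["wrist_force"].round(1))
c=cam("wrist"); W=pts(c); L=W-e
if len(sys.argv)>2: save(c,sys.argv[2])
m=(np.hypot(L[...,0],L[...,1])<r+.006)&(abs(L[...,1])<r-.001)&(L[...,2]>-.02)&(L[...,2]<.06)
z=L[m][:,2]; 
h,b=np.histogram(z,bins=np.arange(-.02,.061,.002)); zt=b[h.argmax()]+.001
k=m&(abs(L[...,2]-zt)<.003); P=L[k]
print("lid top rel z",np.median(P[:,2]).round(4),"n",len(P),"x",P[:,0].min().round(4),P[:,0].max().round(4),"centre x",((P[:,0].min()+P[:,0].max())/2).round(4),"ring",ring(P,r,0,[0,0]).round(4))
A=np.c_[P[:,:2],np.ones(len(P))]; s=np.linalg.lstsq(A,P[:,2],rcond=None)[0]; print("tilt",s[:2].round(3))
E
python3 st.py 41
```

```text
7.525 [0.4218 0.0968 0.1417] [ 1.e-04  1.e+00 -1.e-04  2.e-03] 39.1 60.27959704399109 [-0.6 -0.2  0.4]
lid top rel z 0.0407 n 7439 x -0.0193 0.0211 centre x 0.0009 ring [0.001  0.0009]
tilt [-0.011  0.002]
```

Red lid held level, its top 41 mm above the TCP with 1 mm offset. I'll move to just short of the red jar and measure it with the wrist camera.

Emit:
servo_tool(commands=[[[3,-22,0],0,36],[[3,-22,0],0,36],[[3,-22,0],0,36],[[3,-22,0],0,36],[[3,-22,0],0,36],[[3,-22,0],0,36],[[3,-22,0],0,36],[[3,-24,0],0,36],[[0,0,0],0,36],[[0,0,0],0,36]])

```text
time_s: 8.82
eef_pos: [0.4437, 0.2741, 0.1391]
eef_rot: [0.0, 1.0, 0.0, -0.001]
wrist_force: [-0.4, -0.6, -0.6]
opening: 0.455
grasp_force: 60.4
```

```bash
cat > jar.py <<'E'
from m import *
import sys
c=cam("wrist"); W=pts(c); o=ctrl.get_obs(); e=o["eef_pos"]; print(o["time_s"],e.round(4),o["eef_rot"].round(4),"force",o["wrist_force"].round(1),"grip",o["grasp_force"])
J=dict(white=((.3838,.2418),.076,.065,.058),blue=((.4325,.3952),.070,.056,.049),green=((.5295,.1308),.064,.047,.04),red=((.4958,.2755),.058,.038,.031))
for k,(c0,h,a,b) in J.items():
    P,_=fit(W,c0,h,a/2,rad=a/2+.012)
    if len(P)>200: 
        g=ring(P,a/2,b/2,c0); print(k,len(P),"box",((P[:,:2].min(0)+P[:,:2].max(0))/2).round(4),np.ptp(P[:,:2],axis=0).round(4),"ring",g.round(4),np.median(P[:,2]).round(4),"rel mm",((g-e[:2])*1e3).round(1))
if len(sys.argv)>1: save(c,sys.argv[1])
E
python3 jar.py w5.png; python3 st.py 41
```

```text
8.875 [0.4439 0.274  0.1393] [ 4.e-04  1.e+00 -2.e-04 -7.e-04] force [ 0.1  0.4 -1.1] grip 60.37846326828003
white 503 box [0.3841 0.2319] [0.0654 0.0431] ring [0.3841 0.2425] 0.0755 rel mm [-59.8 -31.5]
blue 1731 box [0.4321 0.3963] [0.0554 0.0565] ring [0.4323 0.3955] 0.0694 rel mm [-11.6 121.4]
green 1854 box [0.53   0.1312] [0.0468 0.0474] ring [0.5298 0.1317] 0.0635 rel mm [  85.9 -142.3]
red 949 box [0.496  0.2764] [0.0369 0.0371] ring [0.4962 0.2764] 0.058 rel mm [52.4  2.3]
8.875 [0.4439 0.274  0.1393] [ 4.e-04  1.e+00 -2.e-04 -7.e-04] 39.6 60.37846326828003 [ 0.1  0.4 -1.1]
lid top rel z 0.0406 n 7433 x -0.0192 0.0212 centre x 0.001 ring [0.0011 0.0009]
tilt [-0.014  0.001]
```

Emit:
servo_tool(commands=[[[17,-1,0],0,36],[[17,0,0],0,36],[[17,-1,0],0,36],[[0,0,25],0,36],[[0,0,25],0,36],[[0,0,25],0,36],[[0,0,8],0,36],[[0,0,0],0,36],[[0,0,0],0,36]])

```text
time_s: 10.05
eef_pos: [0.4964, 0.277, 0.0582]
eef_rot: [-0.0, 1.0, -0.0, 0.001]
wrist_force: [-0.6, 0.5, -0.5]
opening: 0.46
grasp_force: 60.4
```

```bash
python3 jar.py w6.png; python3 st.py 41
```

```text
10.1 [0.4964 0.277  0.0582] [-3.e-04  1.e+00 -1.e-04  1.e-03] force [ 0.   0.6 -0.4] grip 60.39109468460083
blue 1566 box [0.4397 0.396 ] [0.0417 0.0556] ring [0.4322 0.3952] 0.0689 rel mm [-64.2 118.1]
green 2104 box [0.5298 0.1368] [0.0466 0.0371] ring [0.5302 0.1314] 0.0633 rel mm [  33.8 -145.6]
red 966 box [0.5054 0.2762] [0.02   0.0375] ring [0.4961 0.2764] 0.0577 rel mm [-0.3 -0.7]
10.1 [0.4964 0.277  0.0582] [-3.e-04  1.e+00 -1.e-04  1.e-03] 39.1 60.39109468460083 [ 0.   0.6 -0.4]
lid top rel z 0.0406 n 7440 x -0.0193 0.0211 centre x 0.0009 ring [0.0011 0.0009]
tilt [-0.012  0.002]
```

View pics/w6.png

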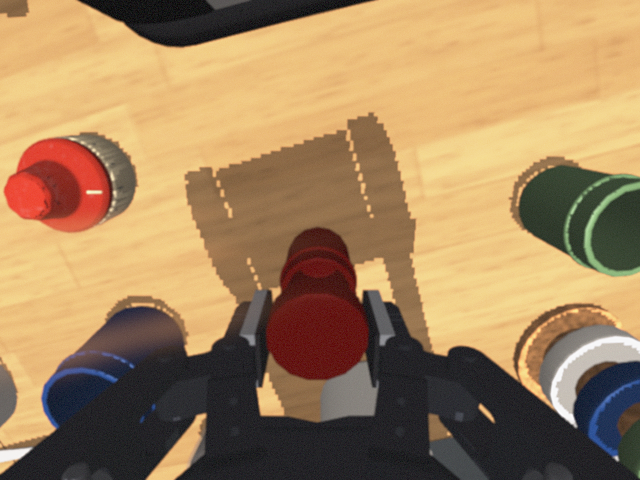

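The red lid is held at (318,330), over the red jar at (318,265), with about 1.5 mm of offset to trim out. I'll trim and lower.

Emit:
servo_tool(commands=[[[-1,2,0],0,36],[[0,0,6],0,36],[[0,0,6],0,36],[[0,0,6],0,36],[[0,0,5],0,36],[[0,0,0],0,36],[[0,0,1],0,36],[[0,0,0],0,36]])

```text
time_s: 11.15
eef_pos: [0.495, 0.2752, 0.0335]
eef_rot: [-0.0, 1.0, -0.0, 0.001]
wrist_force: [-0.2, 1.8, 4.0]
opening: 0.458
grasp_force: 61.0
```

```bash
python3 st.py 41; python3 jar.py
```

```text
11.15 [0.495  0.2752 0.0335] [-4.e-04  1.e+00 -1.e-04  6.e-04] 39.1 61.01295807675342 [-0.2  1.8  4. ]
lid top rel z 0.0407 n 7444 x -0.0193 0.0212 centre x 0.001 ring [0.0011 0.0009]
tilt [-0.014  0.003]
11.25 [0.4949 0.2752 0.0335] [-4.e-04  1.e+00 -1.e-04  6.e-04] force [-0.2  3.   5.4] grip 61.05774254567223
blue 1812 box [0.4405 0.4015] [0.0404 0.045 ] ring [0.4323 0.3952] 0.0689 rel mm [-62.7 120. ]
green 1492 box [0.5274 0.1481] [0.0375 0.015 ] ring [0.5302 0.1315] 0.0626 rel mm [  35.2 -143.7]
red 1295 box [0.5078 0.2755] [0.0173 0.0604] ring [0.4999 0.2755] 0.0585 rel mm [5.  0.3]
```

Seated: lid top at 74 mm, 5 N upward. Release, rise, return to above the stack.

Emit:
servo_tool(commands=[[[0,0,0],0,46],[[0,0,0],0,54],[[0,0,0],0,54],[[0,0,-10],0,54],[[0,0,-25],0,62],[[0,0,-25],0,62],[[0,0,-25],0,62],[[-15,36,0],0,62],[[-15,36,0],0,62],[[-15,36,0],0,62],[[-15,36,0],0,62],[[-15,35,0],0,62],[[0,0,0],0,62],[[0,0,0],0,62]])

```text
time_s: 13.0
eef_pos: [0.4201, 0.0959, 0.1187]
eef_rot: [-0.0, 1.0, -0.0, 0.001]
wrist_force: [-0.6, 0.3, 0.4]
opening: 0.724
grasp_force: 0.0
```

```bash
cat > stk.py <<'E'
from m import *
import sys
z,r=float(sys.argv[1])/1e3,float(sys.argv[2])/2e3
c=cam("wrist"); W=pts(c); o=ctrl.get_obs(); e=o["eef_pos"]; print(o["time_s"],e.round(4),o["eef_rot"].round(4),round(o["opening"]*85.4,1))
if len(sys.argv)>3: save(c,sys.argv[3])
P,_=fit(W,(.421,.097),z,r,rad=r+.02,dz=.004); g=ring(P,r,0,[.421,.097])
print(len(P),"box",((P[:,:2].min(0)+P[:,:2].max(0))/2).round(4),np.ptp(P[:,:2],axis=0).round(4),"ring",g.round(4),"rel mm",((g-e[:2])*1e3).round(1),np.median(P[:,2]))
E
python3 stk.py 98 50 w7.png; python3 jar.py
```

```text
13.05 [0.4201 0.0962 0.1186] [-1.e-04  1.e+00 -1.e-04  6.e-04] 62.0
5965 box [0.4223 0.0973] [0.0492 0.0494] ring [0.4221 0.0975] rel mm [2.1 1.3] 0.09807564501313383
13.1 [0.4199 0.0964 0.1184] [-1.e-04  1.e+00  2.e-04  4.e-04] force [ 0.3 -0.4 -0.6] grip 0.0
white 2523 box [0.384  0.2418] [0.0649 0.066 ] ring [0.384  0.2415] 0.0752 rel mm [-35.9 145.2]
green 2005 box [0.5297 0.1308] [0.0464 0.0465] ring [0.5294 0.1306] 0.0639 rel mm [109.5  34.3]
red 517 box [0.495  0.2625] [0.0399 0.0185] ring [0.4953 0.2728] 0.06 rel mm [ 75.3 176.4]
```

View pics/w7.png

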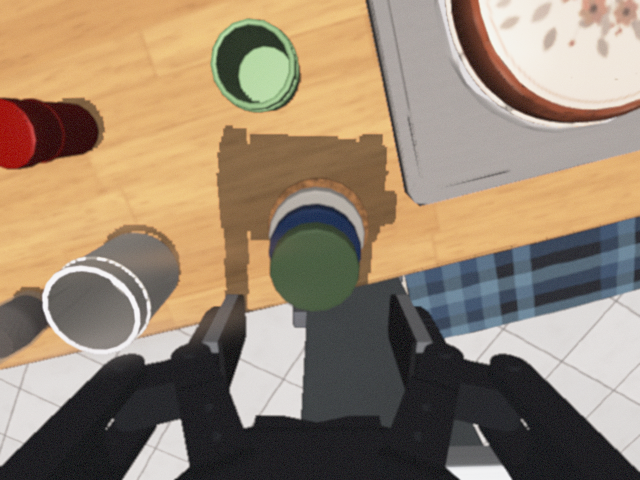

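The red lid is closed on its jar at (15,130), and the green lid top is at (315,268). Take the green lid, lift and move toward the green jar.

Emit:
servo_tool(commands=[[[2,0,20],0,62],[[0,0,20],0,62],[[0,0,16],0,62],[[0,0,6],0,62],[[0,0,0],0,56],[[0,0,0],0,45],[[0,0,0],0,45],[[0,0,0],0,45],[[0,0,0],0,45],[[0,0,-3],0,45],[[0,0,-10],0,45],[[0,0,-20],0,45],[[0,0,-22],0,45],[[16,-8,0],0,45],[[16,-8,0],0,45],[[16,-9,0],0,45],[[16,-9,0],0,45],[[0,0,0],0,45],[[0,0,0],0,45]])

```text
time_s: 15.48
eef_pos: [0.4846, 0.1296, 0.1109]
eef_rot: [0.0, 1.0, 0.0, -0.001]
wrist_force: [-0.7, 0.9, -0.4]
opening: 0.564
grasp_force: 61.8
```

```bash
python3 st.py 50; python3 jar.py
```

```text
15.475 [0.4846 0.1296 0.1109] [ 1.e-04  1.e+00  0.e+00 -6.e-04] 48.2 61.848042011260986 [-0.7  0.9 -0.4]
lid top rel z 0.0414 n 11313 x -0.0244 0.0256 centre x 0.0006 ring [0.0007 0.0007]
tilt [-0.014  0.004]
15.575 [0.4846 0.1295 0.1109] [ 1.e-04  1.e+00 -2.e-04 -4.e-04] force [-0.4  0.1 -0.6] grip 61.84839606285095
white 235 box [0.3829 0.2402] [0.0605 0.0544] ring [0.3846 0.2418] 0.0755 rel mm [-100.   112.2]
green 1600 box [0.53   0.1312] [0.0459 0.0465] ring [0.53   0.1312] 0.0639 rel mm [45.4  1.6]
red 437 box [0.4975 0.2673] [0.0362 0.0269] ring [0.4961 0.273 ] 0.0577 rel mm [ 11.5 143.4]
```

Emit:
servo_tool(commands=[[[15,-1,0],0,45],[[15,0,0],0,45],[[15,0,0],0,45],[[0,0,20],0,45],[[0,0,20],0,45],[[0,0,10],0,45],[[0,0,0],0,45],[[0,0,0],0,45]])

```text
time_s: 16.58
eef_pos: [0.5312, 0.1308, 0.0617]
eef_rot: [-0.0, 1.0, -0.0, 0.001]
wrist_force: [0.4, -0.2, -0.0]
opening: 0.564
grasp_force: 61.8
```

```bash
python3 st.py 50; python3 jar.py | grep -E "green|grip"
```

```text
16.575 [0.5312 0.1308 0.0617] [-0.e+00  1.e+00 -1.e-04  6.e-04] 48.2 61.8432891368866 [ 0.4 -0.2 -0. ]
lid top rel z 0.0414 n 11323 x -0.0242 0.0254 centre x 0.0006 ring [0.0007 0.0007]
tilt [-0.013  0.005]
16.675 [0.5312 0.1308 0.0619] [-0.e+00  1.e+00 -1.e-04  8.e-04] force [-0.6  0.2 -0.2] grip 61.8426775932312
green 1078 box [0.5438 0.1308] [0.0198 0.0456] ring [0.5299 0.1311] 0.0636 rel mm [-1.3  0.2]
```

Emit:
servo_tool(commands=[[[-2,0,0],0,45],[[0,0,6],0,45],[[0,0,6],0,45],[[0,0,6],0,45],[[0,0,4],0,45],[[0,0,1],0,45],[[0,0,0.5],0,45],[[0,0,0],0,45]])

```text
time_s: 17.68
eef_pos: [0.5289, 0.1305, 0.0388]
eef_rot: [0.0, 1.0, 0.0, 0.0]
wrist_force: [-4.6, -1.3, 11.2]
opening: 0.565
grasp_force: 62.7
```

```bash
python3 st.py 50
```

```text
17.675 [0.5289 0.1305 0.0388] [3.e-04 1.e+00 0.e+00 3.e-04] 48.2 62.68927216529846 [-4.6 -1.3 11.2]
lid top rel z 0.0415 n 11377 x -0.025 0.0255 centre x 0.0003 ring [0.0007 0.0007]
tilt [-0.023  0.004]
```

Green is seated in contact (11 N, lid top at 80 mm). Release and return for the blue lid.

Emit:
servo_tool(commands=[[[0,0,0],0,54],[[0,0,0],0,62],[[0,0,0],0,62],[[0,0,-8],0,62],[[0,0,-20],0,68],[[0,0,-20],0,72],[[0,0,-6],0,72],[[-27,9,0],0,72],[[-27,8,0],0,72],[[-27,9,0],0,72],[[-27,8,0],0,72],[[0,0,0],0,72],[[0,0,0],0,72]])

```text
time_s: 19.35
eef_pos: [0.4212, 0.0968, 0.0918]
eef_rot: [-0.0, 1.0, -0.0, 0.001]
wrist_force: [0.1, 0.1, 0.1]
opening: 0.844
grasp_force: 0.0
```

```bash
python3 stk.py 68 59 w8.png; python3 jar.py
```

```text
19.4 [0.4214 0.0968 0.0918] [-0.e+00  1.e+00 -2.e-04  6.e-04] 72.1
8000 box [0.4215 0.0975] [0.0586 0.0584] ring [0.4213 0.0971] rel mm [-0.1  0.3] 0.06810424125290351
19.45 [0.4213 0.0968 0.0917] [ 0.e+00  1.e+00 -1.e-04  4.e-04] force [-0.2  0.1  0. ] grip 0.0
white 2852 box [0.3841 0.2416] [0.0651 0.0655] ring [0.3839 0.2414] 0.075 rel mm [-37.4 144.6]
red 705 box [0.4941 0.2611] [0.0366 0.0157] ring [0.495 0.273] 0.0592 rel mm [ 73.7 176.1]
```

View pics/w8.png

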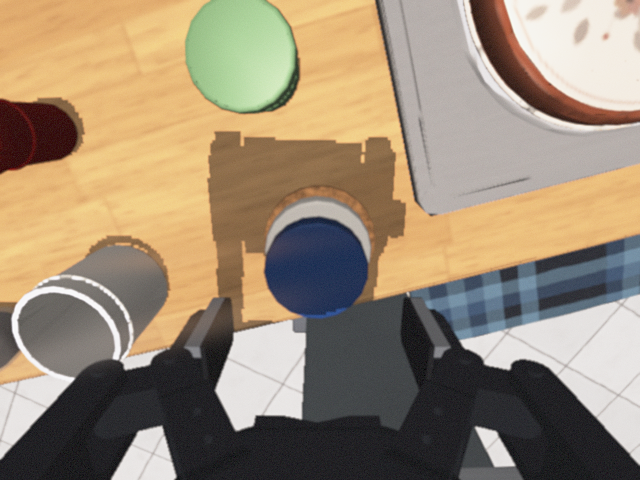

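Green lid is closed on its jar at (242,52), and the blue lid is centred at (317,268). Grip and lift.

Emit:
servo_tool(commands=[[[0,0,25],0,72],[[0,0,20],0,72],[[0,0,18],0,72],[[0,0,6],0,72],[[0,0,0],0,65],[[0,0,0],0,54],[[0,0,0],0,54],[[0,0,0],0,54],[[0,0,0],0,54],[[0,0,-3],0,54],[[0,0,-10],0,54],[[0,0,-24],0,54],[[0,0,-24],0,54],[[0,0,-20],0,54]])

```text
time_s: 21.2
eef_pos: [0.4204, 0.0968, 0.1048]
eef_rot: [0.0, 1.0, -0.0, 0.0]
wrist_force: [0.8, -0.2, -0.3]
opening: 0.671
grasp_force: 64.0
```

Emit:
servo_tool(commands=[[[-5,-37,0],0,54],[[-5,-37,0],0,54],[[-5,-37,0],0,54],[[-5,-37,0],0,54],[[-5,-37,0],0,54],[[-5,-37,0],0,54],[[-5,-38,0],0,54],[[-4,-38,0],0,54],[[0,0,0],0,54],[[0,0,0],0,54],[[0,0,0],0,54]])

```text
time_s: 22.58
eef_pos: [0.3815, 0.3938, 0.1035]
eef_rot: [0.0, 1.0, -0.001, -0.0]
wrist_force: [-0.2, -1.0, -1.0]
opening: 0.67
grasp_force: 64.1
```

```bash
python3 st.py 59; python3 jar.py
```

```text
22.575 [0.3815 0.3938 0.1035] [ 2.e-04  1.e+00 -6.e-04 -2.e-04] 57.2 64.14131283760071 [-0.2 -1.  -1. ]
lid top rel z 0.0448 n 16321 x -0.0295 0.0301 centre x 0.0003 ring [0.0004 0.0006]
tilt [-0.008 -0.   ]
22.675 [0.3817 0.3939 0.1036] [ 1.e-04  1.e+00 -7.e-04 -0.e+00] force [ 0.3 -0.1 -0.5] grip 64.1415524482727
white 3304 box [0.3841 0.2424] [0.0645 0.0658] ring [0.384 0.243] 0.0754 rel mm [   2.3 -150.9]
blue 2243 box [0.4322 0.3963] [0.0553 0.0555] ring [0.4323 0.3963] 0.0699 rel mm [50.6  2.4]
red 709 box [0.4945 0.2867] [0.0379 0.0178] ring [0.4949 0.2778] 0.0574 rel mm [ 113.2 -116.1]
```

Emit:
servo_tool(commands=[[[17,-1,0],0,54],[[17,0,0],0,54],[[15,0,0],0,54],[[0,0,15],0,54],[[0,0,15],0,54],[[0,0,10],0,54],[[0,0,0],0,54],[[0,0,0],0,54]])

```text
time_s: 23.68
eef_pos: [0.4304, 0.3961, 0.0637]
eef_rot: [-0.0, 1.0, 0.0, 0.0]
wrist_force: [0.1, 0.4, -0.6]
opening: 0.674
grasp_force: 64.2
```

```bash
python3 st.py 59; python3 jar.py | grep -E "blue|grip"
```

```text
23.675 [0.4304 0.3961 0.0637] [-1.e-04  1.e+00  1.e-04  1.e-04] 57.5 64.15328621864319 [ 0.1  0.4 -0.6]
lid top rel z 0.0449 n 16347 x -0.0293 0.0299 centre x 0.0003 ring [0.0005 0.0005]
tilt [-0.007  0.001]
23.775 [0.4308 0.3962 0.0642] [-3.e-04  1.e+00  0.e+00  5.e-04] force [-0.1  0.2  0.2] grip 64.1531753540039
blue 1384 box [0.4485 0.396 ] [0.0241 0.0542] ring [0.4322 0.3963] 0.0698 rel mm [1.4 0.1]
```

Emit:
servo_tool(commands=[[[1,0,0],0,54],[[0,0,6],0,54],[[0,0,6],0,54],[[0,0,6],0,54],[[0,0,4],0,54],[[0,0,1],0,54],[[0,0,0],0,54],[[0,0,0],0,54]])

```text
time_s: 24.78
eef_pos: [0.4317, 0.3958, 0.0413]
eef_rot: [0.0, 1.0, -0.0, 0.0]
wrist_force: [-2.2, -2.7, 6.8]
opening: 0.676
grasp_force: 64.8
```

```bash
python3 st.py 59
```

```text
24.775 [0.4317 0.3958 0.0413] [ 1.e-04  1.e+00 -0.e+00  2.e-04] 57.7 64.75338220596313 [-2.2 -2.7  6.8]
lid top rel z 0.0449 n 16356 x -0.0294 0.0297 centre x 0.0001 ring [0.0004 0.0006]
tilt [-0.008 -0.   ]
```

Blue is seated. Release and return for the white lid.

Emit:
servo_tool(commands=[[[0,0,0],0,64],[[0,0,0],0,70],[[0,0,0],0,70],[[0,0,-8],0,70],[[0,0,-20],0,72],[[0,0,-20],0,72],[[0,0,-12],0,80],[[-1,37,0],0,80],[[-1,37,0],0,80],[[-1,37,0],0,80],[[-1,37,0],0,80],[[-1,37,0],0,80],[[-2,38,0],0,80],[[-2,38,0],0,80],[[-2,38,0],0,80],[[0,0,25],0,80],[[0,0,0],0,80],[[0,0,0],0,80]])

```text
time_s: 27.08
eef_pos: [0.4208, 0.097, 0.0763]
eef_rot: [-0.0, 1.0, 0.0, 0.0]
wrist_force: [0.7, -0.3, 0.7]
opening: 0.935
grasp_force: 0.0
```

```bash
python3 stk.py 38 68 w9.png; python3 tip.py; python3 jar.py
```

```text
27.125 [0.421  0.0972 0.0765] [0.e+00 1.e+00 3.e-04 7.e-04] 79.8
9419 box [0.422  0.0964] [0.0675 0.0674] ring [0.4221 0.0962] rel mm [ 1.1 -1. ] 0.03810811369313593
27.125 [0.421  0.0972 0.0765] 79.80713030544779 [-0.2 -0.1  1.1] 0.0
-1 2317 z hist [  0   0   0   0   0   0   0   0   0   0   0   0   0   0   0 117 274 295
 338 391 429 473] front 0.0125 inner y 0.0397
1 2309 z hist [  0   0   0   0   0   0   0   0   0   0   0   0   0   0   0 118 271 325
 356 378 412 449] front 0.0124 inner y 0.0393
27.225 [0.421  0.0972 0.0764] [0.e+00 1.e+00 4.e-04 7.e-04] force [ 0.3 -0.4 -0.3] grip 0.0
white 2849 box [0.385  0.2411] [0.064  0.0642] ring [0.3839 0.2413] 0.0746 rel mm [-37.1 144.1]
```

View pics/w9.png

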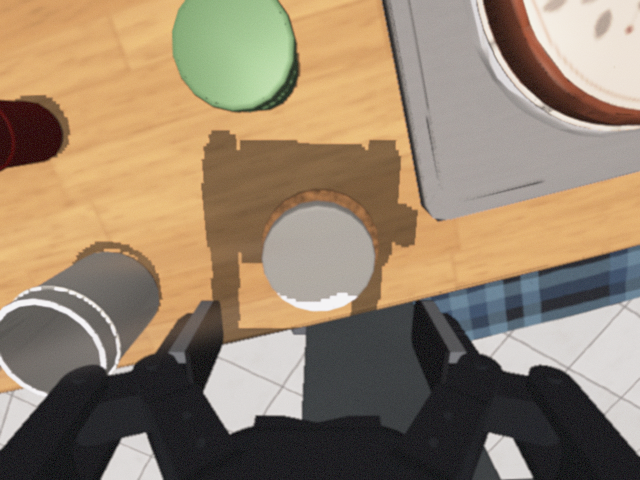

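The white lid is alone on the coaster at (318,258). Tips read about +27 mm at this opening. Descend, grip and lift.

Emit:
servo_tool(commands=[[[1,1,20],0,80],[[0,0,20],0,80],[[0,0,20],0,80],[[0,0,15],0,80],[[0,0,6],0,80],[[0,0,2],0,80],[[0,0,0],0,75],[[0,0,0],0,62],[[0,0,0],0,62],[[0,0,0],0,62],[[0,0,0],0,62]])

```text
time_s: 28.6
eef_pos: [0.4221, 0.0958, -0.0065]
eef_rot: [0.0, 1.0, -0.0, 0.001]
wrist_force: [-2.0, -0.1, 6.9]
opening: 0.774
grasp_force: 65.3
```

Emit:
servo_tool(commands=[[[0,0,-3],0,62],[[0,0,-10],0,62],[[0,0,-25],0,62],[[0,0,-25],0,62],[[0,0,-25],0,62],[[0,0,-22],0,62],[[-20,-30,0],0,62],[[-20,-30,0],0,62],[[-20,-30,0],0,62],[[-20,-30,0],0,62],[[0,-24,0],0,62],[[0,0,0],0,62],[[0,0,0],0,62],[[0,0,0],0,62]])

```text
time_s: 30.35
eef_pos: [0.3416, 0.2391, 0.1026]
eef_rot: [0.0, 1.0, -0.001, -0.0]
wrist_force: [1.1, 0.1, -0.7]
opening: 0.777
grasp_force: 67.0
```

```bash
python3 st.py 68; python3 jar.py w10.png; python3 -c "
from h import *
print(ctrl.get_obs()['q'].round(2))"
```

```text
30.35 [0.3416 0.2391 0.1026] [ 1.e-04  1.e+00 -7.e-04 -0.e+00] 66.3 66.96694135665894 [ 1.1  0.1 -0.7]
lid top rel z 0.0446 n 21525 x -0.0339 0.034 centre x 0.0001 ring [0.0001 0.0005]
tilt [-0.006 -0.001]
30.45 [0.3416 0.2392 0.1025] [ 1.e-04  1.e+00 -8.e-04 -1.e-04] force [ 0.8  0.2 -1. ] grip 66.96654438972473
white 2764 box [0.3842 0.2423] [0.0636 0.0641] ring [0.384  0.2424] 0.0759 rel mm [42.4  3.2]
blue 1061 box [0.4306 0.3786] [0.0565 0.0268] ring [0.4315 0.3934] 0.0689 rel mm [ 89.9 154.2]
[ 0.32 -0.04  2.09 -0.    1.09  1.9 ]
```

Emit:
servo_tool(commands=[[[14,-2,0],0,62],[[14,0,0],0,62],[[14,0,0],0,62],[[0,0,15],0,62],[[0,0,15],0,62],[[0,0,4],0,62],[[0,0,0],0,62],[[0,0,0],0,62]])

```text
time_s: 31.45
eef_pos: [0.3836, 0.242, 0.0688]
eef_rot: [-0.0, 1.0, 0.0, 0.0]
wrist_force: [-0.4, -0.3, -1.4]
opening: 0.774
grasp_force: 67.0
```

```bash
python3 st.py 68; python3 jar.py | grep -E "white|grip"
```

```text
31.45 [0.3836 0.242  0.0688] [-1.e-04  1.e+00  0.e+00  3.e-04] 66.1 66.98866009712219 [-0.4 -0.3 -1.4]
lid top rel z 0.0446 n 21537 x -0.0341 0.0339 centre x -0.0001 ring [0.0001 0.0004]
tilt [-0.005 -0.001]
31.55 [0.3838 0.242  0.069 ] [-2.e-04  1.e+00 -0.e+00  5.e-04] force [-0.2  0.2 -0.8] grip 66.98906064033508
white 1456 box [0.4054 0.2424] [0.0224 0.0609] ring [0.3838 0.2424] 0.0757 rel mm [0.  0.4]
```

Aligned. Lower 21.5 mm to seat.

Emit:
servo_tool(commands=[[[0,0,6],0,62],[[0,0,6],0,62],[[0,0,6],0,62],[[0,0,3],0,62],[[0,0,1],0,62],[[0,0,0],0,62],[[0,0,0],0,62]])

```text
time_s: 32.42
eef_pos: [0.3836, 0.2421, 0.0475]
eef_rot: [-0.0, 1.0, 0.0, 0.0]
wrist_force: [-5.7, -0.6, 13.8]
opening: 0.77
grasp_force: 68.8
```

```bash
python3 st.py 68
```

```text
32.425 [0.3836 0.2421 0.0475] [-1.e-04  1.e+00  0.e+00  0.e+00] 65.8 68.77483623102307 [-5.7 -0.6 13.8]
lid top rel z 0.0447 n 21586 x -0.0341 0.034 centre x -0.0 ring [0.0001 0.0004]
tilt [-0.009 -0.001]
```

Emit:
servo_tool(commands=[[[0,0,0],0,74],[[0,0,0],0,80],[[0,0,0],0,80],[[0,0,-8],0,80],[[0,0,-25],0,80],[[0,0,-30],0,80],[[0,0,-30],0,80],[[0,40,0],0,80],[[0,40,0],0,80],[[0,40,0],0,80],[[0,40,0],0,80],[[0,40,0],0,80],[[0,40,0],0,80],[[0,40,0],0,80],[[0,40,0],0,80],[[0,40,0],0,80],[[-10,40,0],0,80],[[-10,40,0],0,80],[[-10,40,0],0,80],[[0,0,0],0,80]])

```text
time_s: 34.98
eef_pos: [0.3529, -0.2407, 0.1402]
eef_rot: [0.001, 1.0, -0.002, 0.0]
wrist_force: [-0.5, 0.5, -0.0]
opening: 0.933
grasp_force: 0.0
```

```bash
python3 - <<'E'
from m import *
o=ctrl.get_obs(); print(o["time_s"],o["eef_pos"].round(3))
C={}
for n in("top","scene"):
    c=cam(n); C[n]=c["color"]; W=pts(c)
    for k,c0,z,r in(("white",(.3838,.2418),.092,.034),("blue",(.4315,.3955),.086,.0295),("green",(.5285,.1308),.080,.025),("red",(.4945,.2755),.074,.0205)):
        P,_=fit(W,c0,z,r,rad=r+.012)
        if len(P)<30: print(n,k,"hidden",len(P)); continue
        s=np.linalg.lstsq(np.c_[P[:,:2],np.ones(len(P))],P[:,2],rcond=None)[0]
        print(n,k,len(P),"c",((P[:,:2].min(0)+P[:,:2].max(0))/2).round(4),"d",np.ptp(P[:,:2],axis=0).round(4),"z-exp mm",((np.median(P[:,2])-z)*1e3).round(1),"tilt",s[:2].round(3))
    if n=="top":
        for q,p in(("shaker",(346,290)),("timer",(315,194))): print(q,W[p[1],p[0]])
a=cv2.resize(C["top"][150:320,290:520],None,fx=2,fy=2,interpolation=cv2.INTER_CUBIC)
b=cv2.resize(C["scene"][210:340,310:530],(460,272),interpolation=cv2.INTER_CUBIC)
cv2.imwrite("pics/final.png",np.vstack([a,b])[:,:,::-1])
E
```

```text
34.975 [ 0.353 -0.241  0.14 ]
top white 889 c [0.3838 0.2412] d [0.068  0.0661] z-exp mm -0.2 tilt [ 0.002 -0.001]
top blue 668 c [0.4319 0.3944] d [0.0573 0.0576] z-exp mm -0.5 tilt [ 0.005 -0.002]
top green 435 c [0.5294 0.1304] d [0.0512 0.0481] z-exp mm -0.5 tilt [ 0.021 -0.012]
top red 299 c [0.4934 0.273 ] d [0.0391 0.0397] z-exp mm -0.4 tilt [-0.005  0.037]
shaker [0.33665369 0.35080713 0.08653942]
timer [0.53645618 0.41105173 0.05682109]
scene white 860 c [0.3805 0.2404] d [0.0699 0.0673] z-exp mm 0.1 tilt [0.024 0.001]
scene blue 548 c [0.4277 0.395 ] d [0.0592 0.0562] z-exp mm -1.1 tilt [0.01  0.004]
scene green hidden 0
scene red 252 c [0.4929 0.274 ] d [0.043  0.0401] z-exp mm -0.8 tilt [ 0.028 -0.007]
```

View pics/final.png

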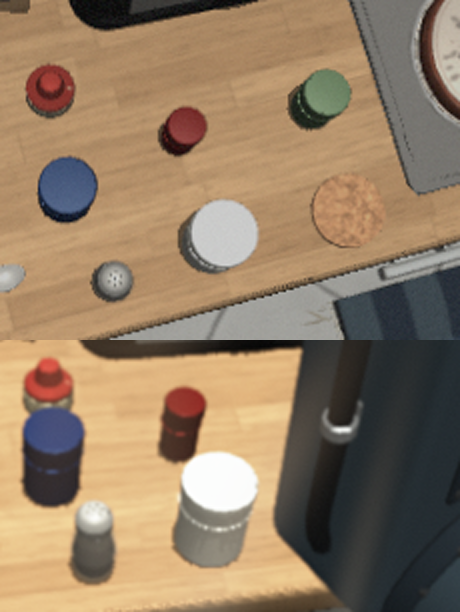

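Every lid sits flat on its own jar: white (222,235), blue (67,188), red (185,130), green (322,97). Heights are within about 1 mm of nominal, and the shaker (113,280) and timer (50,90) are where they were. Handing in.

```bash
python3 -c "
from bench import ctrl
print(ctrl.hand_in())"
```

```text
the job is handed in; nothing more can be done
None
```

All four jars are closed with their own lids and the job was handed in at about 35 s of the 88 s allowed; disc heights measure within about 1 mm of fully seated, and the shaker and egg timer did not move.

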